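# Index the boring jig to the missed hole and try the bit

## Task

One hole in this row of shelf-pin holes was missed: it has only its pencil cross. Pull the index plunger of the boring jig, slide the router carriage along its rail until it stands over the cross and let the plunger drop fully home in the rail hole there. Then, with the router switched off, push it down to its stop to see that the bit meets the cross, let it spring all the way up again, and leave the jig locked there and the things lying around where they are.

Things in the scene. Friction and masses are not known exactly. Their poses are not given: they have to be found in the camera images.
- jig: Fixed set-up: plywood cabinet side, 600 x 280 x 18 mm, on battens (top 58 mm above the bench), with an aluminium index rail, 520 x 46 mm, along its near edge, held by two F-clamps standing 211 to 334 mm from the middle along the rail, up to 235 mm high. Origin: on the bench under the rail's middle; x across the rail away from the robot, y along the rail, z up.
- knob (a point): Centre of the index plunger's black ribbed knob, 26 mm in diameter and 26 mm long, on the carriage's near side; moves with the plunger. Its z is the plunger's axis, outward, leaning 28 degrees from vertical towards -x of the jig (the robot); y is along the rail. Below it along the axis: an 18 mm barrel from 18 mm, a 36 mm wide nose from 37 mm. Home: 37 mm to -x of the jig's origin, 121 mm above the bench.
- plunger (a joint): Index plunger, m: 0 = pin home in a rail hole, 0.008 = pin tip riding on the bevel between holes, 0.013 = pulled out to its stop. Spring about 5 N at 0, 8 N at the stop; it drives the pin home by itself when let go over a hole. The round-nosed 8 mm pin has 0.7 mm play to each side in a hole. The carriage is locked while the pin is in a hole.
- carriage (a joint): Position of the router carriage along the rail, m, positive towards +y of the jig; it starts near 0, locked in the middle hole; limits -0.14 and 0.14. About 3 N friction. Index holes at multiples of 0.032.
- cross (a point): Pencil cross on the panel, two 28 mm strokes 3 mm wide, at one of the row's places 96 or 128 mm from the middle, either way; the other places are bored holes. The point is the cross's centre.
- bit (a point): Tip of the router bit, 5 mm in diameter, on the router's vertical axis, 77 mm beyond the knob's home place across the rail (+x of the jig), at the same place along it. It moves with the router.
- battery_top (a point): Middle of the flat top of the router's battery, 72 x 66 mm, the place to push on the router, 281 mm above the bench when up; it moves with the router. The router with its base plate is 96 mm wide along the rail.
- router (a joint): Plunge of the battery router on its base's two columns, m: 0 = up, 0.025 = down at its stop, when the bit tip is 1.5 mm over the panel. Spring: about 8 N at the top, 12 N at the bottom; it comes up by itself when let go.
- glue: White glue bottle with black nozzle, 62 mm in diameter, 178 mm tall, standing on the bench left of the panel's near end. Leave it alone. Origin: centre of its underside.
- square: Try square, wooden stock 110 x 18 x 22 mm and steel blade 160 mm, lying on the bench in front of the panel's right end. Leave it alone. Origin: under the middle of the stock.
- drill: Cordless drill, 225 mm tall, standing on its battery on the bench to the left of the panel. Leave it alone. Origin: centre of the battery's underside.
- hammer: Hammer lying on the bench to the right of the panel. Leave it alone. Origin: underside of the middle.
- row_mid (a point): Point on the panel's top in the middle of the row of shelf-pin holes (8 mm, every 32 mm along y of the jig), under the router at the start; 40 mm from the jig's origin along its x. The rail's near bevelled edge has one index hole for each place of the row, also every 32 mm.
- bow_handle (a point): Middle of the carriage's fixed bow handle: a 15 mm bar along the rail, 94 mm wide over its two legs, above and behind the knob: 19 mm beyond the knob's centre across the rail and 65 mm above it (186 mm above the bench). A hand straight from above has no room at the knob; one tilted along the plunger's axis has.

How it is judged:
On the way, in this order (a step that is already met when the one before it is completed fails the run):
1. the carriage stands over the cross with the plunger home (horizontal distance between bit and cross below 0.004 m and value of joint plunger below 0.002 m), for 0.2 s.
2. the router is pushed down to its stop there (all of step 1 and value of joint router above 0.022 m), for 0.1 s.
At the end, for the whole second after the job is handed in: The bit's axis is within 4 mm of the centre of the cross, the plunger is home (within 2 mm), the router is up (within 2 mm) and the carriage is at rest (all of step 1 and value of joint router below 0.002 m and velocity of joint carriage between -0.01 and 0.01 m/s); the robot touches nothing.
It fails at once if a bystander was disturbed (moved more than 20 mm) (distance of any of glue, square, drill, hammer from where it was at the start of the episode above 0.02 m).
It also fails if it takes over 61 s, if anything falls off the work surface, if the arm or the gripper's body presses on something with over 40 N, if the wrist force passes 120 N, or if a joint passes its speed limit or range.

## Robot

A 7-joint arm with a two-finger parallel gripper is mounted at the origin on the work surface. World frame = base frame: x ahead of the robot, y to its left, z up, the work surface at z = 0. Lengths are in m, angles in rad, forces in N, time in s.
With the tool pointing down it reaches from about 0.35 to 0.9 m from the base axis. Payload 8.1 kg.
Tool frame: the origin (TCP) lies midway between the tips of the shut fingers; the grasp point (between the pads) lies behind it (arm.tcp_to_grasp is the z of the grasp point in the tool frame, in m); z points along the fingers, y is the line along which they close (so a half turn about z gives the same grasp; the last joint's range is limited). The gripper opens to 92 mm and grips with 3 to 60 N. Pads are 19 mm wide; open, the fingers measure 130 mm over their backs; the gripper's body (75 mm by 190 mm) begins 47 mm behind the grasp point.
Start: joints at [1.197, 0.434, 0.025, 1.573, -0.012, 1.134, -0.075], TCP at [0.167, -0.602, 0.227] pointing down, gripper open.
Joint ranges: [-2.62, 2.62], [-0.44, 2.09], [-1.27, 1.32], [0.08, 2.57], [-1.32, 4.46], [0.12, 2], [-2.74, 2.74]. Speed limits (rad/s): [2.22, 2.22, 3.01, 3.01, 3.14, 3.14, 3.14].

## Interface

Orientations are given as a rotation vector (axis times angle).
In Python, from cell import readout, vision, arm gives the robot as it stands.
- The arm moves only by the tool carry_out, never from a script. Its argument "increments" is one flat list of numbers, 6 for each row, row after row: the shift along the world's x, y, z in mm, then the turn, a rotation vector about the world's x, y, z in rad. In form: [tx, ty, tz, wx, wy, wz, tx, ty, tz, wx, wy, wz, ...]. A call has 1 to 20 rows; each row shifts and turns the commanded pose from where the row before left it; what a row does not reach is not made up. A row lasts 1/8 s, in which the tool goes at most 62.5 mm and 10.7 degrees, less where a joint would pass 70% of its speed; a pose out of reach is approached as far as the arm can. A call with a gripper value outside its range is refused whole. "grip" is the closure, from 0 (fully open) to 1 (shut), set as the call begins (left out, the last holds). The fingers move at their own pace and stop on an object; "newtons" is the grip in N (left out, the last holds). Time passes only in rows, so rows that do not move let the fingers close. It gives the time, the measured TCP pose, the force, the opening and the grip force at its end, in the units of the state.
- readout.observe(): the state, without advancing time (a new reading comes with each control period).
- vision.get_image(name): name is "scene" or "top" or "wrist"; returns the picture (480x640x3 uint8, red, green, blue); there is no depth.
- vision.calibration(name): a dict with "fov_y" (degrees; the focal length in pixels is half the picture's height over the tangent of half this angle, whatever the lens; pixels are square), "cx", "cy" (the principal point, pixels), "pose" (4x4, takes a point from camera to world coordinates). Camera axes: x right, y up, looking along -z (the intrinsics and any distortion apply to the point x, -y, -z); pixel columns grow to the right and rows downward; lengths in m; the calibration is good to about 2 mm. A picture is of the moment at which its call begins: read the wrist's pose just before it. calibration takes no time and is no camera call; for the wrist camera it gives the pose at the moment of the call.
- arm.sign_off(): hands the job in; it is judged then, once.
The state is a dict: "clock": time; "joints": joint angles; "dq": joint speeds; "joint_efforts": joint torques, N m; "position": TCP position; "ee_rot": TCP orientation; "force": force on the tool from outside, world axes, zero at the start; "ft_torque": the same for the moment, N m; "width": opening from 0.0 (shut) to 1.0 (fully open); "gripper_force": force on a finger pad.
Only numpy, scipy, OpenCV 4.12 (cv2) and the standard library are available. Lean on these libraries where they do the work, as an engineer would, in place of code of your own. Each camera call takes 0.05 s, during which the arm holds its last target. There are 200 camera calls.

## Working session

There is one attempt and no reset: what is moved stays moved. The work goes in short steps, Python scripts to look and compute and a tool call to move; the robot and the scene stay as the last step left them, time stands still between calls to the robot, and variables do not carry over. Pictures are saved under pics/ and viewed, at most 10 in all, crops included, and the job is handed in when it is done.

Besides the shell and the picture viewer there is one more tool, called after "Emit:" as name(argument=value, ...), one argument or row to a line, values as JSON. carry_out: Moves the arm, as the interface text tells. Its arguments: {"type":"object","properties":{"increments":{"type":"array","items":{"type":"number"}},"grip":{"type":"number"},"newtons":{"type":"number"}},"required":["increments"]}

```bash
mkdir -p pics
python3 - <<'E'
from cell import readout, vision, arm
import cv2, numpy as np
for n in("scene","top"):
    im=vision.get_image(n); cv2.imwrite(f"pics/{n}0.png",im[:,:,::-1])
    c=vision.calibration(n); print(n,{k:(np.round(v,4).tolist() if k=="pose" else v) for k,v in c.items()})
s=readout.observe(); print(s, arm.tcp_to_grasp)
E
```

```text
scene {'fov_y': 52.28051916256163, 'cx': 317.37006548573584, 'cy': 244.60943289241786, 'pose': [[0.4196, -0.5939, 0.6865, 1.6536], [0.9075, 0.2903, -0.3036, -0.5175], [-0.019, 0.7504, 0.6608, 1.2518], [0.0, 0.0, 0.0, 1.0]]}
top {'fov_y': 42.70355292850455, 'cx': 334.46942668144766, 'cy': 230.60764059220128, 'pose': [[0.0235, 0.9837, -0.178, 0.2056], [-0.9996, 0.0257, 0.0098, -0.0016], [0.0142, 0.1777, 0.984, 1.8355], [0.0, 0.0, 0.0, 1.0]]}
{'clock': 0.1, 'joints': array([ 1.19738482,  0.43511068,  0.02498073,  1.57400106, -0.01159963,
        1.13400128, -0.07509048]), 'dq': array([ 0.00103399, -0.00111778, -0.00049788, -0.00218414, -0.00029433,
        0.0001945 , -0.00049569]), 'joint_efforts': array([ 4.13838003e-03, -6.69128609e+01,  9.88512374e-01, -3.15147042e+01,
       -6.04239525e-02,  3.72616947e-02,  1.14829427e-04]), 'position': array([ 0.16701896, -0.60179738,  0.22605197]), 'ee_rot': array([-3.11152319e+00, -4.23807261e-01,  4.89430405e-04]), 'force': array([1.05813152, 0.83850917, 0.05811462]), 'ft_torque': array([-0.00786994, -0.02002483,  0.05963206]), 'gripper_force': 0.0, 'width': 0.9969005631437382} -0.0188
```

View pics/scene0.png

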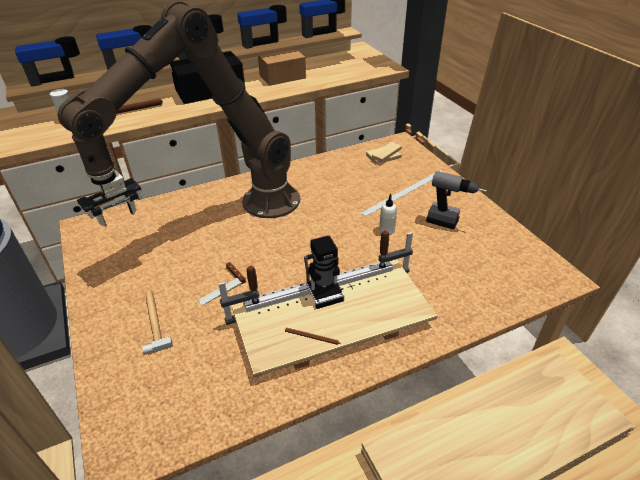

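View pics/top0.png

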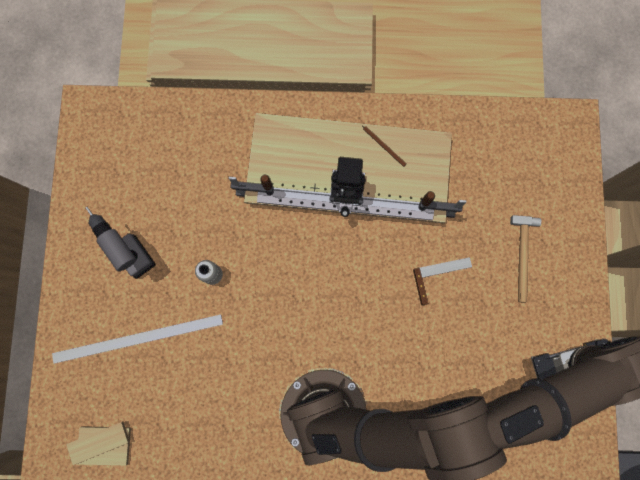

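The scene shows the jig ahead of the robot with the router in the middle. In the top view the cross is near (315,187), left of the router at (348,185), and the knob is near (345,211). I'll zoom in and measure.

```bash
cat > h.py <<'E'
import numpy as np, cv2
from cell import readout, vision, arm
def ray(c,u,v):
    f=240/np.tan(np.radians(c["fov_y"]/2)); P=np.array(c["pose"])
    d=P[:3,:3]@np.array([(u-c["cx"])/f,-(v-c["cy"])/f,-1]); return P[:3,3],d
def onz(c,u,v,z):
    o,d=ray(c,u,v); return o+d*(z-o[2])/d[2]
def proj(c,p):
    f=240/np.tan(np.radians(c["fov_y"]/2)); P=np.array(c["pose"]); q=P[:3,:3].T@(np.array(p)-P[:3,3])
    return c["cx"]-f*q[0]/q[2], c["cy"]+f*q[1]/q[2]
E
python3 - <<'E'
from h import *
im=cv2.imread("pics/top0.png"); c=vision.calibration("top")
cr=im[150:235,225:475]; cv2.imwrite("pics/crop0.png",cv2.resize(cr,None,fx=3.2,fy=3.2,interpolation=cv2.INTER_CUBIC))
g=cv2.cvtColor(im,cv2.COLOR_BGR2GRAY)
bh=cv2.morphologyEx(g,cv2.MORPH_BLACKHAT,np.ones((9,9)))
n,l,st,ce=cv2.connectedComponentsWithStats((bh>35).astype(np.uint8))
for i in range(1,n):
    u,v=ce[i]
    if 240<u<460 and 175<v<225 and st[i,4]<40:
        # weighted centroid
        y0,x0=int(round(v))-3,int(round(u))-3; w=bh[y0:y0+7,x0:x0+7].astype(float); Y,X=np.mgrid[0:7,0:7]
        uu,vv=x0+(w*X).sum()/w.sum(),y0+(w*Y).sum()/w.sum()
        print(st[i,4],round(uu,1),round(vv,1),(onz(c,uu,vv,.058)*1000).round(1)[:2])
E
```

```text
32 448.5 188.2 [ 664.7 -356.8]
3 331.9 178.4 [685.5  -7.8]
3 261.5 178.7 [678.8 202. ]
7 363.4 179.9 [ 683.4 -102.2]
8 282.1 184.4 [663.1 139.9]
2 257.5 185.9 [656.5 212.9]
7 293.1 185.8 [659.5 107.2]
24 314.2 187.3 [656.7  44.3]
1 256.9 187.4 [651.6 214.6]
8 303.9 187.0 [656.8  74.9]
7 242.9 189.2 [645.  255.7]
36 253.2 189.4 [645.4 225.1]
8 324.9 189.2 [651.8  12. ]
1 336.8 189.3 [652.4 -23.4]
35 429.9 193.1 [ 648.1 -301. ]
7 367.9 193.3 [ 642.5 -116.3]
6 378.0 194.0 [ 641.4 -146.3]
18 241.3 195.6 [625.4 259.5]
37 279.3 197.2 [623.7 146.9]
10 335.0 196.1 [631.4 -18.3]
7 388.9 195.2 [ 638.5 -178.8]
7 399.8 196.2 [ 636.4 -211.3]
2 339.7 196.5 [630.6 -32.4]
5 410.4 197.3 [ 633.9 -243. ]
5 362.5 198.9 [ 625.  -100.3]
12 290.4 202.0 [610.  113.3]
12 301.5 202.1 [610.5  80.5]
4 336.1 199.9 [619.8 -21.9]
4 458.4 203.0 [ 620.3 -385.9]
13 312.4 203.1 [608.4  48.1]
11 322.9 204.9 [603.7  16.8]
2 352.4 206.2 [602.1 -70.7]
25 365.1 207.4 [ 599.3 -108.5]
1 458.5 205.1 [ 614.  -386.1]
9 355.7 207.5 [598.4 -80.6]
4 458.1 208.0 [ 604.9 -384.8]
11 377.3 210.0 [ 592.4 -144.6]
9 388.1 211.0 [ 590.4 -176.8]
10 399.2 212.1 [ 587.9 -209.7]
1 357.5 212.7 [582.7 -86.1]
9 410.0 213.0 [ 586.  -241.8]
2 433.7 214.8 [ 582.3 -312.1]
3 362.2 217.0 [ 570.1 -100.3]
10 450.0 215.6 [ 581.4 -360.6]
```

View pics/crop0.png

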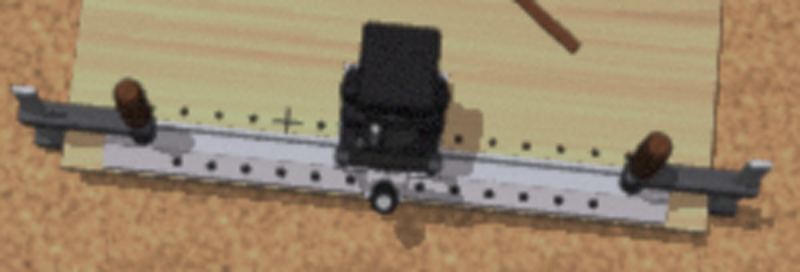

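The crop shows bored holes on both sides and the cross at (314.2,187.3), which is the third place to +y of the middle. The row runs symmetrically from +6 to -6, so the target is +96 mm. The knob is at about (345,212).

```bash
cat >> h.py <<'E'
from scipy.spatial.transform import Rotation as R
def geo(t=31):
    k=np.array([6,5,4,3,2,-2,-3,-4,-5,-6])
    p=np.array([[663.1,139.9],[659.5,107.2],[656.8,74.9],[656.7,44.3],[651.8,12],[642.5,-116.3],[641.4,-146.3],[638.5,-178.8],[636.4,-211.3],[633.9,-243]])
    A=np.polyfit(k*32.,p,1); s=np.hypot(*A[0]); y=np.r_[A[0]/s,0]; x=np.array([y[1],-y[0],0]); mid=np.r_[A[1],58]
    O=mid-40*x; O[2]=0; knob=O-37*x+np.array([0,0,121])
    a=np.radians(28); ax=np.array([0,0,np.cos(a)])-np.sin(a)*x
    T=np.radians(t); tz=np.sin(T)*x-np.array([0,0,np.cos(T)]); ty=-y; tx=np.cross(ty,tz)
    return dict(x=x,y=y,s=s,O=O,knob=knob,ax=ax,R=np.c_[tx,ty,tz],tz=tz,res=p-np.polyval(A[:,0],k*32.)[:,None]*[1,0]-np.polyval(A[:,1],k*32.)[:,None]*[0,1])
E
python3 - <<'E'
from h import *
np.set_printoptions(precision=4,suppress=True)
g=geo(); s=readout.observe()
for k in g: print(k,g[k].round(3) if k!="res" else g[k].round(1).tolist())
for n in("top","scene"): print(n,[np.round(proj(vision.calibration(n),q),1) for q in (g["knob"]/1e3,(g["knob"]+12*g["ax"])/1e3,(g["O"]+40*g["x"]+[0,0,281])/1e3)])
R0=R.from_rotvec(s["ee_rot"]); print("turn",(R.from_matrix(g["R"])*R0.inv()).as_rotvec())
for back in(100,0):
    print(back,"tcp target",g["knob"]+(18.8-3... if False else 18.8-3-back)*g["tz"])
p=s["position"]*1e3; print(p)
E
```

```text
File "<stdin>", line 8
    print(back,"tcp target",g["knob"]+(18.8-3... if False else 18.8-3-back)*g["tz"])
                                               ^
SyntaxError: invalid syntax
```

Run:
```python
from h import *
np.set_printoptions(precision=4,suppress=True)
g=geo(); s=readout.observe()
for k in g: print(k,g[k].round(3) if k!="res" else g[k].round(1).tolist())
for n in("top","scene"): print(n,[np.round(proj(vision.calibration(n),q),1) for q in (g["knob"]/1e3,(g["knob"]+12*g["ax"])/1e3,(g["O"]+40*g["x"]+[0,0,281])/1e3)])
R0=R.from_rotvec(s["ee_rot"]); print("turn",(R.from_matrix(g["R"])*R0.inv()).as_rotvec())
for back in(100,0):
    print(back,"tcp target",g["knob"]+(18.8-3-back)*g["tz"])
p=s["position"]*1e3; print(p)
im=cv2.imread("pics/top0.png"); m=(im.max(2)<60).astype(np.uint8)
print(m[200:220,335:357])
```

```text
x [ 0.997 -0.075  0.   ]
y [0.075 0.997 0.   ]
s 0.998
O [608.171 -48.759   0.   ]
knob [571.274 -46.002 121.   ]
ax [-0.468  0.035  0.883]
R [[ 0.855 -0.075  0.514]
 [-0.064 -0.997 -0.038]
 [ 0.515 -0.    -0.857]]
tz [ 0.514 -0.038 -0.857]
res [[0.8, 0.5], [-0.5, -0.3], [-0.8, -0.8], [1.5, 0.5], [-1.0, 0.0], [-0.8, -0.9], [0.5, 1.0], [-0.0, 0.3], [0.2, -0.3], [0.1, -0.2]]
top [array([344.5, 211.7]), array([344.4, 212.9]), array([349.1, 170.4])]
scene [array([315.9, 265.2]), array([315.3, 261.8]), array([323.7, 243.3])]
turn [ 0.0519 -0.5413 -0.3372]
100 tcp target [528.0284 -42.7708 193.1735]
0 tcp target [579.3891 -46.6086 107.4568]
[ 167.019  -601.7974  226.052 ]
[[1 1 1 1 1 1 1 1 1 1 1 1 1 1 1 1 1 1 1 1 1 1]
 [1 1 1 1 1 1 1 1 1 1 1 1 1 1 1 1 1 1 1 1 1 1]
 [0 0 0 0 0 0 0 1 1 1 1 1 1 1 1 1 1 1 1 1 1 1]
 [0 0 0 0 0 0 0 0 0 0 0 0 0 0 0 0 0 1 0 0 1 0]
 [0 0 0 0 0 0 0 0 0 0 0 0 0 0 0 0 0 0 0 0 0 0]
 [0 0 0 0 0 0 0 0 0 0 0 0 0 0 0 0 0 0 0 0 0 0]
 [0 0 0 0 0 0 0 0 0 0 0 0 0 0 0 0 0 0 0 0 0 0]
 [0 0 0 0 0 0 0 0 1 1 1 1 0 0 0 0 0 0 0 0 0 0]
 [0 0 0 0 0 0 0 1 1 1 1 1 1 0 0 0 0 0 0 0 1 1]
 [0 0 0 0 0 0 0 1 1 1 1 1 1 1 0 0 0 0 0 0 0 0]
 [0 0 0 0 0 0 1 1 1 1 1 1 1 1 0 0 0 0 0 0 0 0]
 [0 0 0 0 0 0 1 1 0 0 0 0 1 1 0 0 0 0 0 0 0 0]
 [0 0 0 0 0 1 1 0 0 0 0 0 1 1 0 0 0 0 0 0 0 0]
 [0 0 0 0 0 0 1 0 0 0 0 0 1 1 1 0 0 0 0 0 0 0]
 [0 0 0 0 0 0 1 1 0 0 0 0 1 1 0 0 0 0 0 0 0 0]
 [0 0 0 0 0 0 0 1 0 0 0 1 1 0 0 0 0 0 0 0 0 0]
 [0 0 0 0 0 0 0 0 0 1 1 1 0 0 0 0 0 0 0 0 0 0]
 [0 0 0 0 0 0 0 0 0 0 0 0 0 0 0 0 0 0 0 0 0 0]
 [0 0 0 0 0 0 0 0 0 0 0 0 0 0 0 0 0 0 0 0 0 0]
 [0 0 0 0 0 0 0 0 0 0 0 0 0 0 0 0 0 0 0 0 0 0]]
```

Emit:
carry_out(
  increments=[0, 0, 40, 0, 0, 0, 0, 0, 40, 0, 0, 0, 0, 0, 40, 0, 0, 0, 21, 40, 0, 0.0037, -0.0387, -0.0241, 21, 40, 0, 0.0037, -0.0387, -0.0241, 21, 40, 0, 0.0037, -0.0387, -0.0241, 21, 40, 0, 0.0037, -0.0387, -0.0241, 21, 40, 0, 0.0037, -0.0387, -0.0241, 21, 40, 0, 0.0037, -0.0387, -0.0241, 21, 40, 0, 0.0037, -0.0387, -0.0241, 21, 40, 0, 0.0037, -0.0387, -0.0241, 21, 40, 0, 0.0037, -0.0387, -0.0241, 21, 40, 0, 0.0037, -0.0387, -0.0241, 21, 40, 0, 0.0037, -0.0387, -0.0241, 21, 40, 0, 0.0037, -0.0387, -0.0241, 21, 40, 0, 0.0037, -0.0387, -0.0241, 21, 40, 0, 0.0037, -0.0387, -0.0241, 0, 0, 0, 0, 0, 0, 0, 0, 0, 0, 0, 0],
  grip=0,
)

```text
clock: 2.48
position: [0.4607, -0.0428, 0.3465]
ee_rot: [3.005, -0.113, 0.833]
force: [-1.0, -0.3, -0.7]
width: 1.001
gripper_force: 0.0
```

```bash
cat >> h.py <<'E'
def err(back=0,t=31,g=None):
    g=g or geo(t); s=readout.observe(); R0=R.from_rotvec(s["ee_rot"])
    return (g["knob"]+(15.8-back)*g["tz"]-s["position"]*1e3).round(1),(R.from_matrix(g["R"])*R0.inv()).as_rotvec().round(4)
E
python3 - <<'E'
from h import *
print(err(130),err(0),readout.observe()["joints"].round(2)); c=vision.calibration("wrist"); im=vision.get_image("wrist"); cv2.imwrite("pics/w0.png",im[:,:,::-1])
g=geo(); print([np.round(proj(c,q/1e3),1) for q in (g["knob"],g["knob"]+13*g["ax"])])
E
```

```text
(array([  51.9,    1.2, -127.6]), array([ 0.0016, -0.0004,  0.0011])) (array([ 118.7,   -3.8, -239. ]), array([ 0.0016, -0.0004,  0.0011])) [ 0.85 -0.25 -0.7   2.13 -0.29  0.68 -1.35]
[array([315.9, 222.6]), array([315.7, 224.8])]
```

View pics/w0.png

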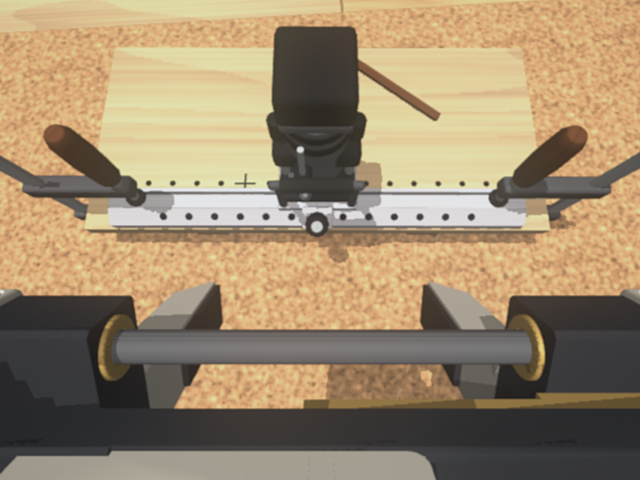

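The wrist view confirms the knob at (317,225), where I predicted it, and the cross at (245,181), 3 hole pitches to the left.

Emit:
carry_out(
  increments=[8.7, 0.2, -21.3, 0, 0, 0, 8.7, 0.2, -21.3, 0, 0, 0, 8.7, 0.2, -21.3, 0, 0, 0, 8.7, 0.2, -21.3, 0, 0, 0, 8.7, 0.2, -21.3, 0, 0, 0, 8.7, 0.2, -21.3, 0, 0, 0, 8.6, -0.6, -14.3, 0, 0, 0, 8.6, -0.6, -14.3, 0, 0, 0, 8.6, -0.6, -14.3, 0, 0, 0, 8.6, -0.6, -14.3, 0, 0, 0, 8.6, -0.6, -14.3, 0, 0, 0, 8.6, -0.6, -14.3, 0, 0, 0, 0, 0, 0, 0, 0, 0, 0, 0, 0, 0, 0, 0],
)

```text
clock: 4.28
position: [0.5588, -0.0444, 0.1404]
ee_rot: [3.009, -0.112, 0.823]
force: [-0.2, 0.3, -0.5]
width: 0.997
gripper_force: 0.0
```

Run:
```python
from h import *
print(err(0),readout.observe()["joints"].round(2)); c=vision.calibration("wrist"); im=vision.get_image("wrist"); cv2.imwrite("pics/w1.png",im[:,:,::-1])
g=geo(); print([np.round(proj(c,q/1e3),1) for q in (g["knob"],g["knob"]+13*g["ax"])])
```

```text
(array([ 20.5,  -2.2, -32.9]), array([ 0.    , -0.0069, -0.0001])) [ 0.09  0.24 -0.18  2.3   1.06  0.13 -2.74]
[array([322. , 282.3]), array([322.1, 291.5])]
```

View pics/w1.png

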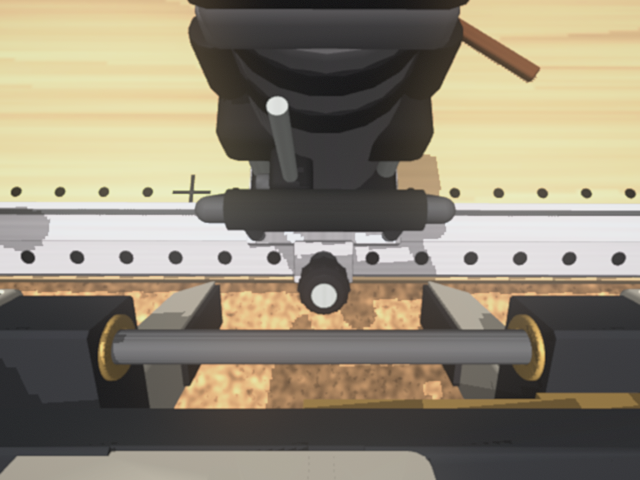

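The knob at (323,290) is centred between the fingers, but joints 6 and 7 have run to their limits. A flatter tilt with a shallower grasp also clears the bow, so I'll turn 6° and check the joints.

Emit:
carry_out(
  increments=[-5, 0, 8, 0.002, 0.026, 0, -5, 0, 8, 0.002, 0.026, 0, 0, 0, 0, 0.002, 0.026, 0, 0, 0, 0, 0.002, 0.026, 0, 0, 0, 0, 0, 0, 0, 0, 0, 0, 0, 0, 0],
)

```text
clock: 5.08
position: [0.5487, -0.0455, 0.1565]
ee_rot: [3.051, -0.117, 0.667]
force: [0.3, -0.6, -0.3]
width: 1.0
gripper_force: 0.0
```

Run:
```python
from h import *
print([a for a in dir(arm) if a[0]!='_'])
for t in (25,28): print(err(12,t))
print(readout.observe()["joints"].round(3))
```

```text
['PlanningError', 'sign_off', 'tcp_to_grasp']
(array([ 24.2,  -0.7, -38.9]), array([-0.0005, -0.0056,  0.002 ]))
(array([ 24.4,  -0.7, -38.9]), array([-0.0044, -0.0578,  0.002 ]))
[ 0.421  0.257 -0.549  2.193  0.605  0.356 -2.262]
```

Emit:
carry_out(
  increments=[6, -0.1, -4.5, 0, 0, 0, 4, -0.1, -7.5, 0, 0, 0, 4, -0.1, -7.5, 0, 0, 0, 4, -0.1, -7.5, 0, 0, 0, 4, -0.2, -7.5, 0, 0, 0, 3.5, -0.2, -7, 0, 0, 0, 0, 0, 0, 0, 0, 0, 0, 0, 0, 0, 0, 0],
)

```text
clock: 6.08
position: [0.5745, -0.0453, 0.115]
ee_rot: [3.051, -0.114, 0.667]
force: [0.1, -0.8, -0.7]
width: 0.997
gripper_force: 0.0
```

Run:
```python
from h import *
print(err(9,25)); s=readout.observe(); print(s["joints"].round(3),s["force"].round(1))
```

```text
(array([-0.4, -0.9, -0.1]), array([-0.0003, -0.006 ,  0.0003]))
[ 0.277  0.347 -0.396  2.19   0.78   0.274 -2.434] [ 0.1 -0.8 -0.7]
```

Emit:
carry_out(
  increments=[0, -0.9, 0, 0, 0, 0, 0, 0, 0, 0, 0, 0, 0, 0, 0, 0, 0, 0, 0, 0, 0, 0, 0, 0, 0, 0, 0, 0, 0, 0, 0, 0, 0, 0, 0, 0, 0, 0, 0, 0, 0, 0, 0, 0, 0, 0, 0, 0],
  grip=1,
  newtons=35,
)

```text
clock: 7.08
position: [0.5745, -0.0465, 0.1149]
ee_rot: [3.051, -0.115, 0.667]
force: [-0.5, -0.0, 0.7]
width: 0.269
gripper_force: 35.0
```

Emit:
carry_out(
  increments=[-1.3, 0.1, 2.4, 0, 0, 0, -1.3, 0.1, 2.4, 0, 0, 0, -1.3, 0.1, 2.5, 0, 0, 0, -1.3, 0.1, 2.5, 0, 0, 0, 0, 0, 0, 0, 0, 0, 0, 0, 0, 0, 0, 0],
)

```text
clock: 7.82
position: [0.5693, -0.0461, 0.1246]
ee_rot: [3.051, -0.115, 0.667]
force: [5.1, -2.2, -6.0]
width: 0.267
gripper_force: 35.0
```

Run:
```python
from h import *
s=readout.observe(); print(s["position"].round(4),s["joints"].round(3),s["force"].round(1),s["width"]); print((96*geo()["y"]).round(1))
```

```text
[ 0.5693 -0.0461  0.1246] [ 0.314  0.328 -0.436  2.189  0.74   0.295 -2.392] [ 5.1 -2.2 -6. ] 0.2673151124223369
[ 7.2 95.7  0. ]
```

The pull force is about 8 N along the axis, so the plunger is out. Next I slide.

Emit:
carry_out(
  increments=[0.6, 8, 0, 0, 0, 0, 0.6, 8, 0, 0, 0, 0, 0.6, 8, 0, 0, 0, 0, 0.6, 8, 0, 0, 0, 0, 0.6, 8, 0, 0, 0, 0, 0.6, 8, 0, 0, 0, 0, 0.6, 8, 0, 0, 0, 0, 0.6, 8, 0, 0, 0, 0, 0.6, 8, 0, 0, 0, 0, 0.6, 8, 0, 0, 0, 0, 0.6, 8, 0, 0, 0, 0, 0.6, 7.7, 0, 0, 0, 0, 0, 0, 0, 0, 0, 0, 0, 0, 0, 0, 0, 0],
)

```text
clock: 9.57
position: [0.5767, 0.0507, 0.1247]
ee_rot: [3.052, -0.113, 0.668]
force: [3.6, 1.4, -6.4]
width: 0.266
gripper_force: 35.0
```

Run:
```python
from h import *
s=readout.observe(); print(s["position"].round(4),s["joints"].round(3),s["force"].round(1),s["width"]); g=geo(25);g["knob"]=g["knob"]+96*g["y"]+11*g["ax"]; print(err(9,25,g))
```

```text
[0.5767 0.0507 0.1247] [ 0.01   0.33  -0.342  2.173  0.827  0.355 -2.678] [ 3.6  1.4 -6.4] 0.2664183256522712
(array([-0.6, -0.8, -0.2]), array([-0.0012, -0.0057, -0.0008]))
```

Emit:
carry_out(
  increments=[-0.2, -1, 0, 0, 0, 0, 0, 0, 0, 0, 0, 0, 1.3, -0.1, -2.4, 0, 0, 0, 1.3, -0.1, -2.4, 0, 0, 0, 1.3, -0.1, -2.5, 0, 0, 0, 1.3, -0.1, -2.5, 0, 0, 0, 0, 0, 0, 0, 0, 0, 0, 0, 0, 0, 0, 0],
)

```text
clock: 10.58
position: [0.5817, 0.0486, 0.115]
ee_rot: [3.052, -0.114, 0.667]
force: [3.8, 2.2, -3.3]
width: 0.267
gripper_force: 35.0
```

Run:
```python
from h import *
s=readout.observe(); print(s["position"].round(4),s["joints"].round(3),s["force"].round(1),s["width"]); g=geo(25);g["knob"]=g["knob"]+96*g["y"]; print(err(9,25,g))
```

```text
[0.5817 0.0486 0.115 ] [-0.029  0.347 -0.289  2.175  0.846  0.327 -2.695] [ 3.8  2.2 -3.3] 0.26671138392395755
(array([-0.4,  0.9, -0.2]), array([-0.0006, -0.0057,  0.0002]))
```

The hand is back at home height and still feels only the spring's 5 N pull, so the pin is in the hole. I'll release and back off.

Emit:
carry_out(
  increments=[0, 0, 0, 0, 0, 0, 0, 0, 0, 0, 0, 0, 0, 0, 0, 0, 0, 0, 0, 0, 0, 0, 0, 0, 0, 0, 0, 0, 0, 0, 0, 0, 0, 0, 0, 0, -4.2, 0.3, 9.1, 0, 0, 0, -4.2, 0.3, 9.1, 0, 0, 0, -4.2, 0.3, 9.1, 0, 0, 0, -4.2, 0.3, 9.1, 0, 0, 0, -8.4, 0.6, 18, 0, 0, 0, -8.4, 0.6, 18, 0, 0, 0, -8.4, 0.6, 18, 0, 0, 0, -8.4, 0.6, 18, 0, 0, 0, -8.4, 0.6, 18, 0, 0, 0, -8.4, 0.6, 18, 0, 0, 0, 0, 0, 0, 0, 0, 0],
  grip=0,
)

```text
clock: 12.7
position: [0.5146, 0.0535, 0.261]
ee_rot: [3.051, -0.115, 0.671]
force: [0.6, 0.1, 0.3]
width: 1.006
gripper_force: 0.0
```

Run:
```python
from h import *
s=readout.observe(); print(s["position"].round(4),s["joints"].round(3),s["force"].round(1),s["width"])
c=vision.calibration("wrist"); im=vision.get_image("wrist"); cv2.imwrite("pics/w2.png",im[:,:,::-1])
g=geo(); k=g["knob"]+96*g["y"]; print([np.round(proj(c,q/1e3),1) for q in (k,k+13*g["ax"],k+21*g["ax"])])
```

```text
[0.5146 0.0535 0.261 ] [ 0.208  0.042 -0.539  2.107  0.325  0.62  -2.202] [0.6 0.1 0.3] 1.0055736206524628
[array([319.5, 225.2]), array([319.5, 229.9]), array([319.5, 232.9])]
```

View pics/w2.png

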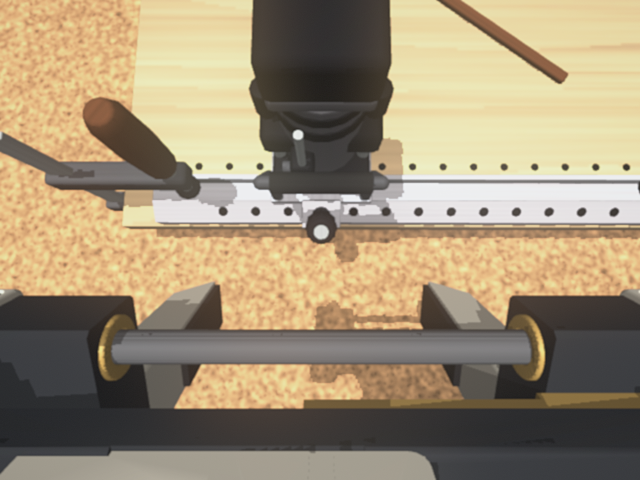

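Knob at (320,232), midway between its neighbouring rail holes at 288 and 353. Next I check its height, then go over the battery.

Emit:
carry_out(
  increments=[0, 0, 20, 0, 0, 0, 0, 0, 20, 0, 0, 0, 0, 0, 20, 0, 0, 0, 0, 0, 20, 0, 0, 0, 17.6, -1.2, 0, 0.004, 0.0545, 0, 17.6, -1.2, 0, 0.004, 0.0545, 0, 17.6, -1.2, 0, 0.004, 0.0545, 0, 17.6, -1.2, 0, 0.004, 0.0545, 0, 17.6, -1.2, 0, 0.004, 0.0545, 0, 17.6, -1.2, 0, 0.004, 0.0545, 0, 17.6, -1.2, 0, 0.004, 0.0545, 0, 17.6, -1.2, 0, 0.004, 0.0545, 0, 0, 0, 0, 0, 0, 0, 0, 0, 0, 0, 0, 0],
  grip=1,
  newtons=20,
)

```text
clock: 14.5
position: [0.6548, 0.0439, 0.3383]
ee_rot: [3.139, -0.117, -0.012]
force: [0.2, 0.3, -0.1]
width: 0.006
gripper_force: 0.0
```

Run:
```python
from h import *
s=readout.observe(); print(s["position"].round(4),s["ee_rot"].round(3),s["joints"].round(2),s["force"].round(1),s["width"])
g=geo(); print("battery",g["O"]+40*g["x"]+96*g["y"])
c=vision.calibration("top"); im=vision.get_image("top"); cv2.imwrite("pics/t1.png",im[:,:,::-1])
k=g["knob"]+96*g["y"]
a=cv2.imread("pics/top0.png"); b=im[:,:,::-1]
def blob(i,u,v):
    r=cv2.cvtColor(np.ascontiguousarray(i[v-7:v+9,u-8:u+9]),cv2.COLOR_BGR2GRAY).astype(int); print(r[3:14,3:14])
print([np.round(proj(c,q/1e3),1) for q in(k,k+13*g["ax"],k+21*g["ax"])])
```

```text
[0.6548 0.0439 0.3383] [ 3.139 -0.117 -0.012] [ 0.14  0.48 -0.47  1.27  0.21  1.45 -1.96] [ 0.2  0.3 -0.1] 0.0061147489259552774
battery [655.21355749  43.99310094   0.        ]
[array([311. , 208.4]), array([310.7, 209.6]), array([310.5, 210.4])]
```

View pics/t1.png

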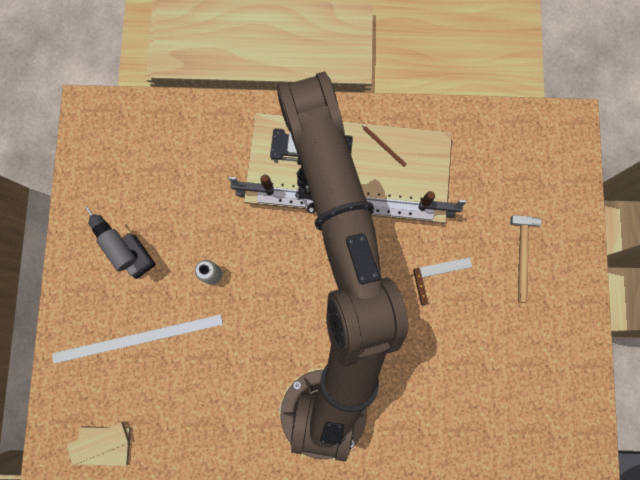

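The arm hangs over the jig and the bystanders are untouched. Now I compare the white knob cap's centroid with its prediction before and after the slide.

Run:
```python
from h import *
for n,(u,v) in (("w1",(323,295)),("w2",(320,232))):
    g=cv2.cvtColor(cv2.imread(f"pics/{n}.png"),cv2.COLOR_BGR2GRAY)[v-14:v+15,u-14:u+15]
    k,l,st,ce=cv2.connectedComponentsWithStats((g>150).astype(np.uint8)); j=l[14,14]
    print(n,st[j,4],ce[j]+[u-14,v-14])
```

```text
w1 476 [323.62815126 295.32563025]
w2 170 [320.8        231.57058824]
```

Emit:
carry_out(
  increments=[0, 0, -18, 0, 0, 0, 0, 0, -18, 0, 0, 0, 0, 0, -14, 0, 0, 0, 0, 0, -5, 0, 0, 0, 0, 0, -5, 0, 0, 0, 0, 0, -5, 0, 0, 0, 0, 0, 0, 0, 0, 0],
)

```text
clock: 15.42
position: [0.6552, 0.0436, 0.2758]
ee_rot: [3.139, -0.118, -0.009]
force: [-4.6, -0.8, 9.0]
width: 0.001
gripper_force: 4.5
```

The cap offset scales as it should for a home plunger (+3.8 px near, +1.7 px at 0.6 of the scale). There is contact at 9 N, so I keep pushing.

Emit:
carry_out(
  increments=[0, 0, -4, 0, 0, 0, 0, 0, -4, 0, 0, 0, 0, 0, -4, 0, 0, 0, 0, 0, -4, 0, 0, 0, 0, 0, -2, 0, 0, 0, 0, 0, 0, 0, 0, 0, 0, 0, 0, 0, 0, 0],
)

```text
clock: 16.3
position: [0.6552, 0.0437, 0.2585]
ee_rot: [3.139, -0.118, -0.008]
force: [-5.9, -1.3, 11.4]
width: 0.005
gripper_force: 5.9
```

Emit:
carry_out(
  increments=[0, 0, -1, 0, 0, 0, 0, 0, -1, 0, 0, 0, 0, 0, -1, 0, 0, 0, 0, 0, -0.5, 0, 0, 0, 0, 0, 0, 0, 0, 0, 0, 0, 0, 0, 0, 0],
)

```text
clock: 17.05
position: [0.6553, 0.0437, 0.2563]
ee_rot: [3.139, -0.118, -0.006]
force: [-8.9, -3.1, 18.7]
width: 0.004
gripper_force: 9.5
```

The force jumped to 19 N at z = 256 mm, so the router is on its stop. I'll hold briefly and come up.

Emit:
carry_out(
  increments=[0, 0, 0, 0, 0, 0, 0, 0, 0, 0, 0, 0, 0, 0, 5, 0, 0, 0, 0, 0, 5, 0, 0, 0, 0, 0, 6, 0, 0, 0, 0, 0, 6, 0, 0, 0, 0, 0, 8, 0, 0, 0, 0, 0, 15, 0, 0, 0, 0, 0, 25, 0, 0, 0, 0, 0, 25, 0, 0, 0, -25, 0, 25, 0, 0, 0, -40, 0, 0, 0, 0, 0, -40, 0, 0, 0, 0, 0, -40, 0, 0, 0, 0, 0, -40, 0, 0, 0, 0, 0, -40, 0, 0, 0, 0, 0, 0, 0, 0, 0, 0, 0, 0, 0, 0, 0, 0, 0],
)

```text
clock: 19.3
position: [0.4309, 0.0436, 0.3735]
ee_rot: [3.139, -0.118, -0.008]
force: [0.2, 0.6, 0.5]
width: 0.003
gripper_force: 0.0
```

Run:
```python
from h import *
s=readout.observe(); print(s["position"].round(4),s["force"].round(1))
g=geo(); c=vision.calibration("wrist"); im=vision.get_image("wrist"); cv2.imwrite("pics/w3.png",im[:,:,::-1])
k=g["knob"]+96*g["y"]; b=g["O"]+40*g["x"]+96*g["y"]
print([np.round(proj(c,q/1e3),1) for q in(k+13*g["ax"],k+21*g["ax"],b+[0,0,281],b+[0,0,256])])
c=vision.calibration("scene"); im=vision.get_image("scene"); cv2.imwrite("pics/s3.png",cv2.resize(im[180:340,200:440,::-1],None,fx=3,fy=3,interpolation=cv2.INTER_CUBIC))
print([((np.array(proj(c,q/1e3))-[200,180])*3).round(1) for q in(b+[0,0,281],b+[0,0,256])])
```

```text
[0.4309 0.0436 0.3735] [0.2 0.6 0.5]
[array([302.8,  60.9]), array([302.5,  63.9]), array([ 287.5, -163. ]), array([ 291.1, -131.2])]
[array([459. , 166.9]), array([458.3, 185.4])]
```

View pics/s3.png

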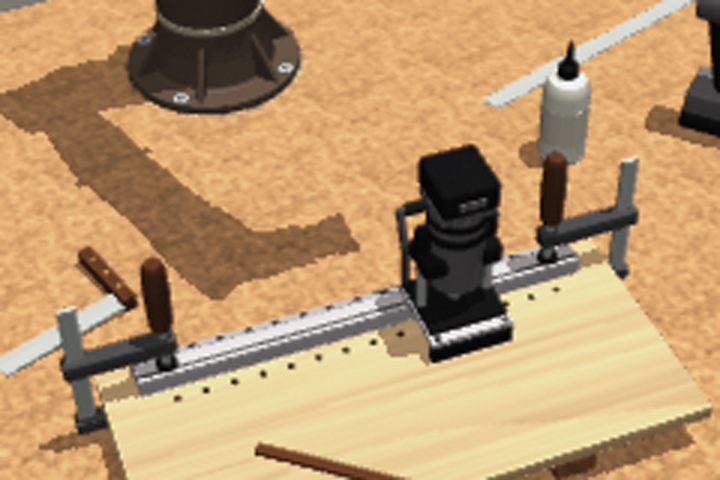

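View pics/w3.png

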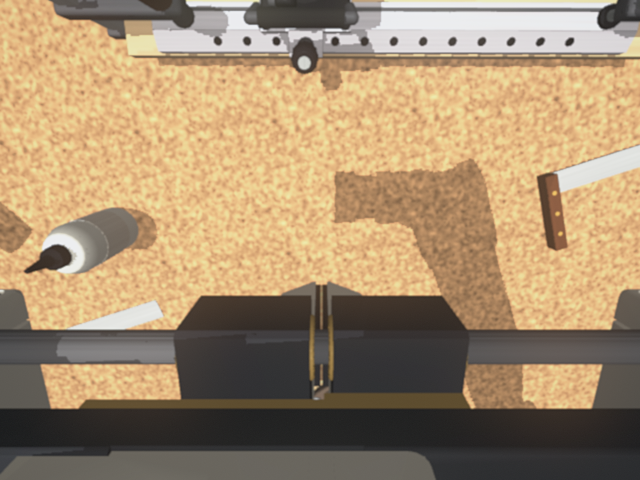

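The router is up (battery top centre about (458,168), predicted 167), and the knob cap at (304,62) fits the home position. The robot is clear of everything, so I'll hand in.

```bash
python3 -c "
from cell import arm; print(arm.sign_off())"
```

```text
the job is handed in; nothing more can be done
None
```

I moved the carriage 96 mm to the pencil cross, let the plunger drop home there, pushed the router to its stop and let it spring back up, then handed the job in at about 19 s of the 61 s; no verdict came back.

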